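# Find the binding ball valve on the test rail and mark it

### The arm

A 6-joint arm with a two-finger parallel gripper is mounted at the origin on the work surface. World frame = base frame: x ahead of the robot, y to its left, z up, the work surface at z = 0. Lengths are in m, angles in rad, forces in N, time in s.
With the tool pointing down it reaches from about 0.325 to 0.775 m from the base axis. Payload 5.5 kg.
Tool frame: the origin (TCP) lies at the very end of the fingers, on their centre line; the grasp point (between the pads) lies grasp_offset behind it (grasp_offset is the distance from the TCP to the grasp point, in m); z points along the fingers, y is the line along which they close (so a half turn about z gives the same grasp; the last joint's range is limited). The gripper opens to 88 mm and grips with 3 to 60 N. Pads are 20 mm wide; open, the fingers measure 115 mm over their backs; the gripper's body (75 mm by 178 mm) begins 61 mm behind the grasp point.
Start: joints at [-1.405, 0.091, 1.231, -0, 1.82, -0.057], TCP at [0.133, -0.585, 0.223] pointing down, gripper open.
Joint ranges: [-2.87, 2.87], [-0.86, 2.18], [0.17, 2.46], [-1.51, 4.65], [0.06, 2.69], [-2.65, 2.65]. Speed limits (rad/s): [2.57, 2.57, 3.01, 3.14, 3.14, 3.14].

### API

Orientations are given as a unit quaternion [x, y, z, w].
In Python, from station import observe, snapshot, finish_job, silhouettes, pinpoint, grasp_offset gives the robot as it stands.
- The arm moves only by the tool send_rows, never from a script. Its argument "rows" is a list that holds one entry, the list of rows, each a list of 6 numbers: the shift along the tool's x, y, z as a fraction of full scale, then the turn, a rotation vector about the tool's x, y, z as a fraction of full scale. A call has 1 to 5 rows; each row shifts and turns the commanded pose from where the row before left it, along the tool's axes as they then stand; what a row does not reach is not made up. Full scale, the value 1, is 50 mm for a shift and 10 degrees for a turn. A row lasts 1/8 s, in which the tool goes at most 62.5 mm and 10.7 degrees, less where a joint would pass 70% of its speed; a pose out of reach is approached as far as the arm can. A call with a number of a shift or a turn outside -1 to 1 is refused whole. A call with a gripper value outside its range is refused whole. "gripper" is the closure, from -1 (fully open) to 1 (shut), so that 0 is half open, set as the call begins (left out, the last holds). The fingers move at their own pace and stop on an object; "newtons" is the grip in N (left out, the last holds). Time passes only in rows, so rows that do not move let the fingers close. It gives the time, the measured TCP pose, the force, the opening and the grip force at its end, in the units of the state.
- observe(): the state, without advancing time (a new reading comes with each control period).
- snapshot(name): name is "scene" or "top" or "wrist"; returns a dict with "frame" (400x640x3 uint8, red, green, blue), "range_z" (400x640 float32, m along the optical axis (not along the pixel's ray), 0 where there is no reading), "camera_matrix" (3x3 intrinsics, pixels), "k1" (the pictures are not rectified: a ray, as slopes to the right and down, at radius r is drawn at 1 + k1 r^2 times it, then the intrinsics apply), "eye" and "attitude" of the camera in the world; the wrist camera has in their place "T_tool_cam" (4x4, takes a point from camera to tool coordinates, whose origin is the TCP and whose axes are the flange's). Camera axes: x right, y up, looking along -z (the intrinsics and any distortion apply to the point x, -y, -z); pixel columns grow to the right and rows downward; lengths in m; the calibration is good to about 2 mm. A picture is of the moment at which its call begins: read the wrist's pose just before it.
- finish_job(): hands the job in; it is judged then, once.
Trained networks look in a picture, given as the dict that the camera call returned (one of the last four; its "shot" number tells which), for a name from the list of things; names that differ only in an ending like _2 or _b are one class to them, and where a whole thing is asked for, a point or a joint stands for the part that bears it (a point fixed in the world has none). Each returns a list of dicts, best first, with "conf" (0 to 1); they miss things now and then, are a little off and sometimes report something else, mostly with a low value. They report only what shows in the picture. A call takes as long as a camera call.
- silhouettes(picture, target): "pixels" (400x640 bool, what is visible of it) and "centre" ([column, row] in pixels, amid what is visible of it).
- pinpoint(picture, target): "centre" ([column, row] in pixels: a listed point, or the origin of a listed thing).
The state is a dict: "t": time; "joints": joint angles; "qd": joint speeds; "tau": joint torques, N m; "tool_pos": TCP position; "eef_rot": TCP orientation; "ft_force": force on the tool from outside, world axes, zero at the start; "ft_torque": the same for the moment, N m; "gripper_width": finger opening in m; "grip_force": force on a finger pad.
Only numpy, scipy, OpenCV 4.12 (cv2) and the standard library are available. Lean on these libraries where they do the work, as an engineer would, in place of code of your own. Each camera call takes 0.05 s, during which the arm holds its last target. There are 200 camera calls.

### The job

Feel for the one valve on the test rail that binds: with closed fingers (pushing, not gripping) swing each of the three levers from shut towards fully open, gently, never with more than 20 N. Leave the two sound valves fully open and the binding one where it starts to bind, then slip the steel pipe socket over the marker post behind the binding valve, right down on the plate, and let go; leave the other goods on the bench where they are.

Things in the scene. Friction and masses are not known exactly. Their poses are not given: they have to be found in the camera images.
- rail: Valve test rail, fixed to the bench: a dark steel base plate 170 x 460 x 12 mm carrying a horizontal steel pipe (25 mm thick, centre 35 mm above the bench) with three brass ball valves 155 mm apart in a row along the rail's y axis. Origin on the bench under the middle valve's stem; z up; its -x side faces the robot, its y axis runs along the pipe towards the left (as the robot sees it)
- stem_a (a point): Turning axis (upright) of the left (+y) valve, at mid-height of its lever, 85 mm above the bench; axes as the rail's. Below the lever: brass bonnet of radius 26 mm up to 73 mm above the bench, body up to 56 mm (25 mm to either side along the pipe), pipe top at 48 mm, else open down to the plate
- lever_a (a joint): Angle of the left (+y) valve's lever, rad: 0 shut (points along the rail's -x, square to the pipe), growing as its free end swings towards the rail's +y; 1.57 fully open (in line with the pipe); end stop at 1.8. Starts at 0 to 0.2. It stays where it is left
- tip_a (a point): Free end of the left (+y) valve's lever, 100 mm from its axis, -x outwards. Black rubber grip on its outer 68 mm: 18 mm wide, 79 to 91 mm above the bench. Pushed 85 mm from the axis, a sound valve needs 2 to 5 N all the way. The binding one (any) is like that at first; from somewhere in 0.5 to 0.9 rad on the held push climbs 0.5 to 1 N per mm, past 8 N. A sound one may give a brief knock on the way, soon over
- stem_b (a point): Turning axis (upright) of the middle valve, at mid-height of its lever, 85 mm above the bench; axes as the rail's. Below the lever: brass bonnet of radius 26 mm up to 73 mm above the bench, body up to 56 mm (25 mm to either side along the pipe), pipe top at 48 mm, else open down to the plate
- lever_b (a joint): Angle of the middle valve's lever, rad: 0 shut (points along the rail's -x, square to the pipe), growing as its free end swings towards the rail's +y; 1.57 fully open (in line with the pipe); end stop at 1.8. Starts at 0 to 0.2. It stays where it is left
- tip_b (a point): Free end of the middle valve's lever, 100 mm from its axis, -x outwards. Black rubber grip on its outer 68 mm: 18 mm wide, 79 to 91 mm above the bench. Pushed 85 mm from the axis, a sound valve needs 2 to 5 N all the way. The binding one (any) is like that at first; from somewhere in 0.5 to 0.9 rad on the held push climbs 0.5 to 1 N per mm, past 8 N. A sound one may give a brief knock on the way, soon over
- stem_c (a point): Turning axis (upright) of the right (-y) valve, at mid-height of its lever, 85 mm above the bench; axes as the rail's. Below the lever: brass bonnet of radius 26 mm up to 73 mm above the bench, body up to 56 mm (25 mm to either side along the pipe), pipe top at 48 mm, else open down to the plate
- lever_c (a joint): Angle of the right (-y) valve's lever, rad: 0 shut (points along the rail's -x, square to the pipe), growing as its free end swings towards the rail's +y; 1.57 fully open (in line with the pipe); end stop at 1.8. Starts at 0 to 0.2. It stays where it is left
- tip_c (a point): Free end of the right (-y) valve's lever, 100 mm from its axis, -x outwards. Black rubber grip on its outer 68 mm: 18 mm wide, 79 to 91 mm above the bench. Pushed 85 mm from the axis, a sound valve needs 2 to 5 N all the way. The binding one (any) is like that at first; from somewhere in 0.5 to 0.9 rad on the held push climbs 0.5 to 1 N per mm, past 8 N. A sound one may give a brief knock on the way, soon over
- post_a (a point): Top centre of the left (+y) valve's marker post: an upright steel rod, 16 mm thick, rising from the base plate (top face 12 mm above the bench) to 85 mm above the bench, 70 mm behind the valve's stem (rail +x); axes as the rail's
- post_b (a point): Top centre of the middle valve's marker post: an upright steel rod, 16 mm thick, rising from the base plate (top face 12 mm above the bench) to 85 mm above the bench, 70 mm behind the valve's stem (rail +x); axes as the rail's
- post_c (a point): Top centre of the right (-y) valve's marker post: an upright steel rod, 16 mm thick, rising from the base plate (top face 12 mm above the bench) to 85 mm above the bench, 70 mm behind the valve's stem (rail +x); axes as the rail's
- socket_mid (a point): Centre, half-way up, of the pipe socket used as marker: a plain steel sleeve standing upright on the bench, 40 mm outside diameter, 24 mm bore right through, 40 mm tall, 0.14 kg; z along the bore. It slips over a post and then stands on the base plate, its centre 32 mm above the bench
- nipple: Bystander: solid dark steel pipe piece 28 mm thick, 60 mm tall, standing; origin under it
- bolt_1: Bystander: hex bolt 90 mm long lying near the right front; origin under it
- bolt_2: Bystander: hex bolt 90 mm long lying near the left front; origin under it
- tee: Bystander: pipe tee 70 mm long, lying at the right; origin under it
- wrench: Bystander: wrench lying behind the rail; origin under it
- grease: Bystander: can 66 mm thick, 90 mm tall, at the left; origin under it
- washers: Bystander: jar 70 mm thick, 100 mm tall, behind the rail; origin under it

How it is judged:
By the outcome, as a careful person would: the job done as asked, in the order asked, and still so for the second after the job is handed in, with the robot touching nothing.
It also fails if it takes over 72 s, if anything falls off the work surface, if the arm or the gripper's body presses on something with over 40 N, if the wrist force passes 120 N, or if a joint passes its speed limit or range.

## Working session

There is one attempt and no reset: what is moved stays moved. The work goes in short steps, Python scripts to look and compute and a tool call to move; the robot and the scene stay as the last step left them, time stands still between calls to the robot, and variables do not carry over. Pictures are saved under pics/ and viewed, at most 10 in all, crops included, and the job is handed in when it is done.

Besides the shell and the picture viewer there is one more tool, called after ">>>" by a JSON object that holds its "api" and its "payload". send_rows: Moves the arm, as the interface text tells. Shift numbers are shares of 50 mm and turn numbers shares of 10 degrees, none past 1 either way. Its arguments: {"type":"object","properties":{"rows":{"type":"array","items":{"type":"array","items":{"type":"array","items":{"type":"number"}}}},"gripper":{"type":"number"},"newtons":{"type":"number"}},"required":["rows"]}

```bash
ls; mkdir -p pics
cat > h.py <<'E'
import numpy as np, cv2
from scipy.spatial.transform import Rotation as R
from station import *
def campose(s,st=None):
    if "T_tool_cam" in s:
        T=np.eye(4);T[:3,:3]=R.from_quat(st["eef_rot"]).as_matrix();T[:3,3]=st["tool_pos"]
        return T@np.array(s["T_tool_cam"])
    T=np.eye(4);a=np.array(s["attitude"],float)
    T[:3,:3]=a if a.shape==(3,3) else R.from_quat(a).as_matrix()
    T[:3,3]=s["eye"];return T
def ray(s,px,st=None):
    K=np.array(s["camera_matrix"]);d=np.array([(px[0]-K[0,2])/K[0,0],(px[1]-K[1,2])/K[1,1]])
    u=d.copy()
    for _ in range(20): u=d/(1+s["k1"]*(u@u))
    T=campose(s,st);return T[:3,3],T[:3,:3]@np.array([u[0],-u[1],-1])
def depthpt(s,px,st=None):
    o,r=ray(s,px,st);c,q=int(round(px[0])),int(round(px[1]))
    p=s["range_z"][max(q-2,0):q+3,max(c-2,0):c+3];p=p[p>0]
    return o+r*np.median(p) if len(p) else None
def atz(s,px,z,st=None):
    o,r=ray(s,px,st);return o+r*(z-o[2])/r[2]
def tri(rs):
    A=np.zeros((3,3));b=np.zeros(3)
    for o,r in rs:
        r=r/np.linalg.norm(r);P=np.eye(3)-np.outer(r,r);A+=P;b+=P@o
    return np.linalg.solve(A,b)
def save(s,n): cv2.imwrite("pics/"+n,s["frame"][:,:,::-1])
E
python3 - <<'E'
from h import *
np.set_printoptions(precision=4,suppress=True)
o=observe();print({k:np.round(v,4) for k,v in o.items()},grasp_offset)
a=snapshot("scene");save(a,"scene1.png");b=snapshot("top");save(b,"top1.png")
print(a["eye"],a["attitude"],b["eye"],a["k1"],a["camera_matrix"])
for n in ["stem_a","tip_a","post_a","socket_mid","nipple","rail","wrench","washers","grease"]:
  for nm,s in(("scene",a),("top",b)):
    for d in pinpoint(s,n)[:4]:
        z={"stem_a":.085,"tip_a":.085,"post_a":.085,"socket_mid":.02}.get(n,0)
        print(n,nm,round(d["conf"],2),np.round(d["centre"]),atz(s,d["centre"],z),depthpt(s,d["centre"]))
E
```

```text
pics
{'t': np.float64(0.0), 'joints': array([-1.4047,  0.0918,  1.2319, -0.    ,  1.8198, -0.0567]), 'qd': array([ 0.0024,  0.0013,  0.0005, -0.0011,  0.003 ,  0.0003]), 'tau': array([ -0.0006, -44.6443, -40.6447,   0.0697,   0.0292,  -0.0001]), 'tool_pos': array([ 0.1325, -0.5849,  0.2215]), 'eef_rot': array([ 0.9938,  0.1112, -0.0001, -0.0009]), 'ft_force': array([ 0.1805,  0.7679, -0.1871]), 'ft_torque': array([ 0.0193, -0.0049, -0.0348]), 'grip_force': np.float64(0.0), 'gripper_width': np.float64(0.0881)} 0.0187
[1.1009 0.2009 0.978 ] [0.1691 0.2264 0.7768 0.5628] [0.4164 0.0168 1.0781] -0.00022498886185341412 [[412.5579   0.     323.994 ]
 [  0.     412.5579 195.4651]
 [  0.       0.       1.    ]]
stem_a scene 0.92 [394. 198.] [0.5002 0.2034 0.085 ] [0.508  0.2034 0.0965]
stem_a scene 0.77 [339. 193.] [0.5329 0.0636 0.085 ] [0.5252 0.0618 0.0728]
stem_a scene 0.59 [276. 184.] [ 0.5571 -0.101   0.085 ] [ 0.5621 -0.0982  0.0933]
stem_a top 0.96 [249. 219.] [0.5076 0.2037 0.085 ] [0.5065 0.2015 0.0971]
stem_a top 0.78 [304. 212.] [0.5288 0.0532 0.085 ] [0.5279 0.0529 0.0925]
stem_
[... 1905 characters left out ...]
801 -0.1115  0.0062]
wrench scene 0.46 [325. 214.] [0.556  0.0359 0.    ] [0.5621 0.0378 0.0109]
wrench top 0.89 [361. 135.] [ 0.7792 -0.1167  0.    ] [ 0.7789 -0.1166  0.001 ]
washers scene 0.66 [348. 309.] [0.7877 0.1685 0.    ] [0.8136 0.1712 0.0808]
washers top 0.61 [271. 130.] [0.7938 0.1627 0.    ] [0.7634 0.151  0.0867]
grease scene 0.71 [475. 284.] [0.6281 0.4511 0.    ] [0.6542 0.4373 0.054 ]
grease top 0.72 [301. 185.] [0.6217 0.0665 0.    ] [0.6058 0.0627 0.0833]
grease top 0.65 [249. 216.] [0.5259 0.2201 0.    ] [0.5166 0.2029 0.0914]
grease top 0.64 [173. 181.] [0.6297 0.4548 0.    ] [0.6176 0.4299 0.0612]
grease top 0.46 [307. 208.] [0.5487 0.048  0.    ] [0.5374 0.0453 0.0922]
```

View pics/top1.png

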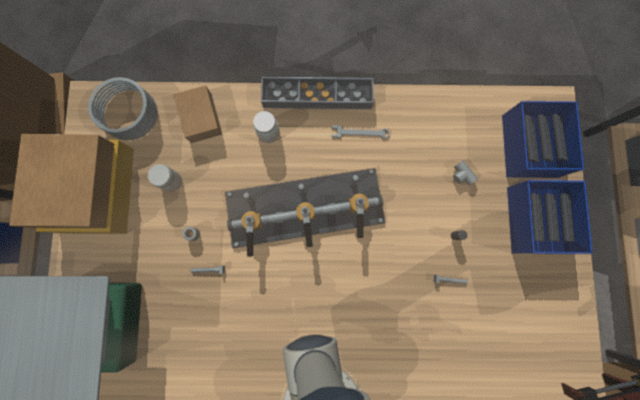

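View pics/scene1.png

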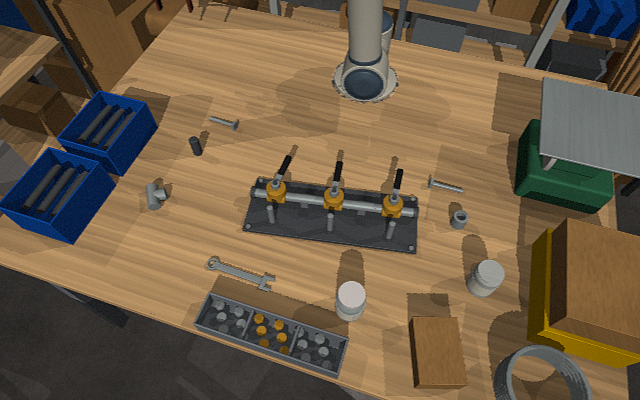

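Run:
```python
from h import *
np.set_printoptions(precision=4,suppress=True)
b=snapshot("top");a=snapshot("scene")
def cl(s):
    v,u=np.mgrid[0:400,0:640];K=np.array(s["camera_matrix"]);T=campose(s);z=s["range_z"]
    P=np.stack([(u-K[0,2])/K[0,0]*z,-(v-K[1,2])/K[1,1]*z,-z],-1);return P@T[:3,:3].T+T[:3,3]
P=cl(b)
# socket top blob: in region
for s,n in((b,"top"),(a,"scene")):
    P=cl(s);x,y,z=P[...,0],P[...,1],P[...,2];ok=s["range_z"]>0
    m=ok&(x>.42)&(x<.55)&(y>.32)&(y<.45)&(z>.034)&(z<.048)
    if m.sum(): 
        (c,r,_)=cv2.minAreaRect(P[m][:,:2].astype(np.float32));print(n,"socket ring",c,r,m.sum(),np.median(z[m]))
        print(cv2.minEnclosingCircle(P[m][:,:2].astype(np.float32)))
    for yy,xx in((.21,.577),(.062,.606),(-.09,.626)):
        m=ok&(abs(x-xx)<.02)&(abs(y-yy)<.02)&(z>.078)&(z<.095);print(n,"post",P[m].mean(0),m.sum())
    for yy,xx in((.203,.507),(.055,.529),(-.101,.558)):
        m=ok&(np.hypot(x-xx,y-yy)<.10)&(z>.084)&(z<.11)&(x<xx-.03);print(n,"lever pts",m.sum(),np.median(z[m]));
        if m.sum()>5:
            l=cv2.fitLine(P[m][:,:2].astype(np.float32),cv2.DIST_HUBER,0,.01,.01).ravel();print("  ",l,cv2.minAreaRect(P[m][:,:2].astype(np.float32)))
```

```text
top socket ring (0.4714547395706177, 0.38215190172195435) (0.038176387548446655, 0.03791087865829468) 104 0.03869343223772659
((0.47107285261154175, 0.38153359293937683), 0.02030748501420021)
top post [0.5756 0.2137 0.0833] 28
top post [0.6017 0.0615 0.0837] 24
top post [ 0.6282 -0.0909  0.0831] 27
top lever pts 172 0.08935589016415263
   [0.9993 0.0371 0.4503 0.1983] ((0.44232746958732605, 0.19864016771316528), (0.06522893905639648, 0.017099639400839806), 1.699620008468628)
top lever pts 154 0.08969639681313657
   [0.9891 0.1471 0.4668 0.0406] ((0.4668552279472351, 0.04060301184654236), (0.06475140154361725, 0.01761762797832489), 7.743520259857178)
top lever pts 169 0.08924350359804278
   [ 0.9999 -0.0124  0.4938 -0.1015] ((0.4935986399650574, -0.10143481940031052), (0.016965659335255623, 0.06613202393054962), 89.15263366699219)
scene socket ring (0.47120240330696106, 0.38040557503700256) (0.03800102323293686, 0.03923209011554718) 120 0.03931235795708449
((0.47220379114151, 0.38135606050491333), 0.02039794623851776)
scene post [0.577  0.2131 0.0839] 31
scene post [0.6028 0.0609 0.0836] 33
scene post [ 0.6291 -0.0918  0.0836] 32
scene lever pts 144 0.09011892894883267
   [0.998  0.0636 0.4437 0.1981] ((0.4423181712627411, 0.19797217845916748), (0.06882814317941666, 0.017745327204465866), 2.6446526050567627)
scene lever pts 135 0.09023672084423284
   [0.99   0.1408 0.4681 0.0398] ((0.46626102924346924, 0.039214134216308594), (0.06596940010786057, 0.01814218796789646), 8.226335525512695)
scene lever pts 134 0.09024624032766299
   [ 1.     -0.0078  0.4886 -0.1011] ((0.4930877089500427, -0.10267399996519089), (0.01685263216495514, 0.06747778505086899), 89.36415100097656)
```

Both views show the rail slightly turned (top: stems at about px (249,219), (304,212), (360,202)), with the socket at top (190,232). The levers are near shut. First I'll plan the approach to valve C.

```bash
cat > plan.py <<'E'
from h import *
np.set_printoptions(precision=4,suppress=True)
YAW=0.170; X=np.array([np.cos(YAW),np.sin(YAW)]); Y=np.array([-np.sin(YAW),np.cos(YAW)])
PB=np.array([.6024,.0611]); POST={"a":PB+.155*Y,"b":PB,"c":PB-.155*Y}
STEM={k:v-.07*X for k,v in POST.items()}
def psi_of(q):
    m=R.from_quat(q).as_matrix(); return np.arctan2(m[1,0],m[0,0])
def tcp_for(v,th,back=.019,rad=.085):
    p=np.pi/2+YAW-th; tx=np.array([np.cos(p),np.sin(p)]); ty=np.array([np.sin(p),-np.cos(p)])
    return STEM[v]-back*tx-rad*ty, p
def plan(xyz,psi,n,start=None):
    """n equal rows (tool-frame fractions) leading to TCP xyz and tool-x heading psi"""
    o=observe(); p0=o["tool_pos"] if start is None else start[0]
    a0=psi_of(o["eef_rot"]) if start is None else start[1]
    t=(a0-psi+np.pi)%(2*np.pi)-np.pi; d=t/n        # + about tool z (down) lowers heading
    f=lambda a:np.array([[np.cos(a),np.sin(a)],[np.sin(a),-np.cos(a)]]) # cols tool x,y in world
    M=sum(f(a0-k*d) for k in range(n)); s=np.linalg.solve(M,(np.array(xyz[:2])-p0[:2]))
    P=np.array(p0[:2])
    rr=[]
    for k in range(n): P=P+f(a0-k*d)@s; rr.append(np.hypot(*P))
    row=np.r_[s/.05,(p0[2]-xyz[2])/n/.05,0,0,np.degrees(d)/10]
    print("row x%d"%n,row.round(4).tolist(),"reach %.3f..%.3f"%(min(rr),max(rr)))
def lever(v):
    """contact angle now, from the tool pose"""
    o=observe();p=o["tool_pos"][:2]-STEM[v];return p
E
python3 - <<'E'
from plan import *
print(STEM,POST)
t,p=tcp_for("c",.194,.034);print(t,p);plan([*t,.2],p,15);plan([*t,.2],p,20)
E
```

```text
{'a': array([0.5072, 0.202 ]), 'b': array([0.5334, 0.0493]), 'c': array([ 0.5596, -0.1035])} {'a': array([0.5762, 0.2139]), 'b': array([0.6024, 0.0611]), 'c': array([ 0.6286, -0.0917])}
[ 0.4738 -0.1355] 1.5467963267948965
row x15 [0.8077, -0.0656, 0.0302, 0.0, 0.0, -0.5057] reach 0.493..0.598
row x20 [0.6064, -0.0425, 0.0226, 0.0, 0.0, -0.3793] reach 0.493..0.599
```

>>> {"api": "send_rows", "payload": {"rows": [[[0.8, -0.065, 0.03, 0, 0, -0.505], [0.8, -0.065, 0.03, 0, 0, -0.505], [0.8, -0.065, 0.03, 0, 0, -0.505], [0.8, -0.065, 0.03, 0, 0, -0.505], [0.8, -0.065, 0.03, 0, 0, -0.505]]], "gripper": 1, "newtons": 40}}

```text
t: 1.72
tool_pos: [0.3103, -0.4925, 0.215]
eef_rot: [0.945, 0.327, 0.0, -0.0]
ft_force: [0.1, 0.7, 0.2]
gripper_width: 0.0412
grip_force: 0.0
```

>>> {"api": "send_rows", "payload": {"rows": [[[0.8, -0.065, 0.03, 0, 0, -0.505], [0.8, -0.065, 0.03, 0, 0, -0.505], [0.8, -0.065, 0.03, 0, 0, -0.505], [0.8, -0.065, 0.03, 0, 0, -0.505], [0.8, -0.065, 0.03, 0, 0, -0.505]]]}}

```text
t: 2.35
tool_pos: [0.4303, -0.3335, 0.2075]
eef_rot: [0.851, 0.526, 0.0, 0.0]
ft_force: [0.3, 0.1, 0.4]
gripper_width: 0.0002
grip_force: 0.0
```

>>> {"api": "send_rows", "payload": {"rows": [[[0.8, -0.065, 0.03, 0, 0, -0.505], [0.8, -0.065, 0.03, 0, 0, -0.505], [0.8, -0.065, 0.03, 0, 0, -0.505], [0.7, -0.065, 0.03, 0, 0, -0.505], [0.4, -0.065, 0.03, 0, 0, -0.505]]]}}

```text
t: 2.98
tool_pos: [0.4679, -0.1631, 0.2002]
eef_rot: [0.715, 0.7, 0.0, 0.0]
ft_force: [0.6, -0.8, -0.1]
gripper_width: 0.0006
grip_force: 0.0
```

Run:
```python
from plan import *
o=observe();print(o["t"],o["tool_pos"],psi_of(o["eef_rot"]),o["ft_force"],o["gripper_width"])
s=snapshot("wrist");save(s,"w1.png");o=observe()
for n in ["tip_a","stem_a","post_a"]:
  for d in pinpoint(s,n)[:3]: print(n,round(d["conf"],2),np.round(d["centre"]),atz(s,d["centre"],.085,o))
t,p=tcp_for("c",.194,.034);plan([*t,.07],p,5);print(s["T_tool_cam"])
```

```text
2.975 [ 0.4679 -0.1631  0.2002] 1.5494171502772174 [ 0.5735 -0.8313 -0.1346] 0.0006076336404769071
tip_a 0.81 [308. 129.] [ 0.4615 -0.0981  0.085 ]
tip_a 0.16 [491. 114.] [ 0.6276 -0.0871  0.085 ]
stem_a 0.92 [415. 130.] [ 0.5584 -0.1     0.085 ]
post_a 0.88 [492. 113.] [ 0.6277 -0.086   0.085 ]
row x5 [0.1185, 0.0212, 0.5212, 0.0, 0.0, -0.0036] reach 0.493..0.495
[[-0.0008  0.9589  0.2836  0.0788]
 [ 1.      0.0007  0.0002 -0.0005]
 [-0.      0.2836 -0.9589 -0.1626]
 [ 0.      0.      0.      1.    ]]
```

>>> {"api": "send_rows", "payload": {"rows": [[[0.1, 0.02, 0.52, 0, 0, 0], [0.1, 0.02, 0.52, 0, 0, 0], [0.1, 0.02, 0.52, 0, 0, 0], [0.1, 0.02, 0.52, 0, 0, 0], [0.1, 0.02, 0.52, 0, 0, 0]]]}}

```text
t: 3.8
tool_pos: [0.4733, -0.141, 0.0693]
eef_rot: [0.717, 0.697, -0.0, 0.0]
ft_force: [-1.0, 0.5, 0.1]
gripper_width: 0.0006
grip_force: 0.0
```

Run:
```python
from plan import *
s=snapshot("wrist");save(s,"w2.png");o=observe();print(o["t"],o["tool_pos"],psi_of(o["eef_rot"]),o["ft_force"])
t,p=tcp_for("c",.194);plan([*t,.07],p,1)
t,p=tcp_for("c",.45);plan([*t,.07],p,5)
```

```text
3.85 [ 0.4716 -0.1398  0.0652] 1.541995196432178 [-0.6993  0.59   -2.1503]
row x1 [0.3885, 0.0408, -0.0954, 0.0, 0.0, -0.0275] reach 0.489..0.489
row x5 [0.1658, -0.0171, -0.0191, 0.0, 0.0, 0.2879] reach 0.483..0.489
```

>>> {"api": "send_rows", "payload": {"rows": [[[0.1, 0.01, -0.06, 0, 0, 0], [0.1, 0.01, 0, 0, 0, 0], [0.1, 0.01, 0, 0, 0, 0], [0.08, 0.01, 0, 0, 0, 0], [0, 0, 0, 0, 0, 0]]]}}

```text
t: 4.47
tool_pos: [0.4761, -0.1207, 0.0736]
eef_rot: [0.716, 0.698, 0.0, 0.0]
ft_force: [0.4, 0.2, -1.1]
gripper_width: 0.0005
grip_force: 0.0
```

>>> {"api": "send_rows", "payload": {"rows": [[[0.07, -0.014, 0, 0, 0, 0.23], [0.07, -0.014, 0, 0, 0, 0.23], [0.07, -0.014, 0, 0, 0, 0.23], [0.07, -0.014, 0, 0, 0, 0.23], [0, 0, 0, 0, 0, 0]]]}}

```text
t: 5.1
tool_pos: [0.4742, -0.1069, 0.0733]
eef_rot: [0.77, 0.638, -0.0, 0.0]
ft_force: [-0.5, -2.0, 1.1]
gripper_width: 0.0002
grip_force: 0.8
```

```bash
cat >> plan.py <<'E'
def where(v):
    o=observe();p=o["tool_pos"][:2]-STEM[v];a=psi_of(o["eef_rot"]);tx=np.array([np.cos(a),np.sin(a)]);ty=np.array([np.sin(a),-np.cos(a)])
    f=o["ft_force"][:2]
    print("t %.2f z %.4f tool-theta %.3f back %.4f rad %.4f  push %.2f side %.2f"%(o["t"],o["tool_pos"][2],np.pi/2+YAW-a,-p@tx,-p@ty,-f@tx,f@ty))
E
python3 - <<'E'
from plan import *
where("c")
E
```

```text
t 5.10 z 0.0733 tool-theta 0.356 back 0.0191 rad 0.0833  push 2.10 side -0.13
```

>>> {"api": "send_rows", "payload": {"rows": [[[0.043, -0.009, 0, 0, 0, 0.143], [0.043, -0.009, 0, 0, 0, 0.143], [0.043, -0.009, 0, 0, 0, 0.143], [0.043, -0.009, 0, 0, 0, 0.143], [0, 0, 0, 0, 0, 0]]]}}

```text
t: 5.72
tool_pos: [0.4745, -0.0977, 0.0731]
eef_rot: [0.801, 0.599, 0.0, -0.0]
ft_force: [-1.5, -1.3, 2.1]
gripper_width: 0.0004
grip_force: 1.0
```

```bash
python3 -c "
from plan import *
where('c')"
```

```text
t 5.72 z 0.0731 tool-theta 0.456 back 0.0185 rad 0.0834  push 1.63 side -1.11
```

>>> {"api": "send_rows", "payload": {"rows": [[[0.035, -0.007, 0, 0, 0, 0.115], [0.035, -0.007, 0, 0, 0, 0.115], [0.035, -0.007, 0, 0, 0, 0.115], [0.035, -0.007, 0, 0, 0, 0.115], [0, 0, 0, 0, 0, 0]]]}}

```text
t: 6.35
tool_pos: [0.4753, -0.0906, 0.073]
eef_rot: [0.824, 0.566, 0.0, -0.0]
ft_force: [-2.5, -0.5, 1.1]
gripper_width: 0.0006
grip_force: 1.1
```

>>> {"api": "send_rows", "payload": {"rows": [[[0.035, -0.007, 0, 0, 0, 0.115], [0.035, -0.007, 0, 0, 0, 0.115], [0.035, -0.007, 0, 0, 0, 0.115], [0.035, -0.007, 0, 0, 0, 0.115], [0, 0, 0, 0, 0, 0]]]}}

```text
t: 6.98
tool_pos: [0.4767, -0.0836, 0.073]
eef_rot: [0.846, 0.533, 0.0, -0.0]
ft_force: [-1.5, -1.6, 1.9]
gripper_width: 0.0003
grip_force: 1.2
```

>>> {"api": "send_rows", "payload": {"rows": [[[0.035, -0.007, 0, 0, 0, 0.115], [0.035, -0.007, 0, 0, 0, 0.115], [0.035, -0.007, 0, 0, 0, 0.115], [0.035, -0.007, 0, 0, 0, 0.115], [0, 0, 0, 0, 0, 0]]]}}

```text
t: 7.6
tool_pos: [0.4787, -0.0767, 0.073]
eef_rot: [0.867, 0.498, 0.0, -0.0]
ft_force: [-2.9, -0.5, 0.6]
gripper_width: 0.0001
grip_force: 1.3
```

>>> {"api": "send_rows", "payload": {"rows": [[[0.035, -0.007, 0, 0, 0, 0.115], [0.035, -0.007, 0, 0, 0, 0.115], [0.035, -0.007, 0, 0, 0, 0.115], [0.035, -0.007, 0, 0, 0, 0.115], [0, 0, 0, 0, 0, 0]]]}}

```text
t: 8.22
tool_pos: [0.4812, -0.07, 0.0731]
eef_rot: [0.886, 0.463, 0.0, -0.0]
ft_force: [-3.0, -0.5, -0.2]
gripper_width: 0.0008
grip_force: 1.4
```

>>> {"api": "send_rows", "payload": {"rows": [[[0.035, -0.007, 0, 0, 0, 0.115], [0.035, -0.007, 0, 0, 0, 0.115], [0.035, -0.007, 0, 0, 0, 0.115], [0.035, -0.007, 0, 0, 0, 0.115], [0, 0, 0, 0, 0, 0]]]}}

```text
t: 8.85
tool_pos: [0.4843, -0.0636, 0.0731]
eef_rot: [0.904, 0.427, 0.0, -0.0]
ft_force: [-2.8, -0.7, -1.6]
gripper_width: 0.0001
grip_force: 1.4
```

>>> {"api": "send_rows", "payload": {"rows": [[[0.035, -0.007, 0, 0, 0, 0.115], [0.035, -0.007, 0, 0, 0, 0.115], [0.035, -0.007, 0, 0, 0, 0.115], [0.035, -0.007, 0, 0, 0, 0.115], [0, 0, 0, 0, 0, 0]]]}}

```text
t: 9.48
tool_pos: [0.4879, -0.0575, 0.0731]
eef_rot: [0.921, 0.391, 0.0, -0.0]
ft_force: [-3.8, -0.3, -0.3]
gripper_width: -0.0002
grip_force: 1.5
```

```bash
python3 -c "
from plan import *
where('c')"
```

```text
t 9.47 z 0.0731 tool-theta 0.938 back 0.0167 rad 0.0836  push 2.83 side -2.55
```

>>> {"api": "send_rows", "payload": {"rows": [[[0.035, -0.007, 0, 0, 0, 0.115], [0.035, -0.007, 0, 0, 0, 0.115], [0.035, -0.007, 0, 0, 0, 0.115], [0.035, -0.007, 0, 0, 0, 0.115], [0, 0, 0, 0, 0, 0]]]}}

```text
t: 10.1
tool_pos: [0.492, -0.0516, 0.0731]
eef_rot: [0.935, 0.353, 0.0, -0.0]
ft_force: [-4.4, -0.1, -0.3]
gripper_width: 0.0009
grip_force: 1.5
```

>>> {"api": "send_rows", "payload": {"rows": [[[0.035, -0.007, 0, 0, 0, 0.115], [0.035, -0.007, 0, 0, 0, 0.115], [0.035, -0.007, 0, 0, 0, 0.115], [0.035, -0.007, 0, 0, 0, 0.115], [0, 0, 0, 0, 0, 0]]]}}

```text
t: 10.72
tool_pos: [0.4966, -0.0461, 0.0732]
eef_rot: [0.949, 0.316, 0.0, 0.0]
ft_force: [-2.7, -1.3, -1.2]
gripper_width: 0.0006
grip_force: 1.5
```

>>> {"api": "send_rows", "payload": {"rows": [[[0.043, -0.009, 0, 0, 0, 0.143], [0.043, -0.009, 0, 0, 0, 0.143], [0.043, -0.009, 0, 0, 0, 0.143], [0.043, -0.009, 0, 0, 0, 0.143], [0.043, -0.009, 0, 0, 0, 0.143]]]}}

```text
t: 11.35
tool_pos: [0.5042, -0.0386, 0.0732]
eef_rot: [0.967, 0.255, 0.0, 0.0]
ft_force: [-2.6, -2.7, -2.0]
gripper_width: 0.0003
grip_force: 1.9
```

```bash
python3 -c "
from plan import *
where('c')"
```

```text
t 11.35 z 0.0732 tool-theta 1.225 back 0.0162 rad 0.0838  push 3.63 side 1.08
```

>>> {"api": "send_rows", "payload": {"rows": [[[0.043, -0.009, 0, 0, 0, 0.143], [0.043, -0.009, 0, 0, 0, 0.143], [0.043, -0.009, 0, 0, 0, 0.143], [0.043, -0.009, 0, 0, 0, 0.143], [0.043, -0.009, 0, 0, 0, 0.143]]]}}

```text
t: 11.98
tool_pos: [0.5127, -0.0315, 0.0733]
eef_rot: [0.981, 0.194, 0.0, 0.0]
ft_force: [-3.0, -4.3, -0.6]
gripper_width: 0.0005
grip_force: 2.0
```

>>> {"api": "send_rows", "payload": {"rows": [[[0.043, -0.009, 0, 0, 0, 0.143], [0.043, -0.009, 0, 0, 0, 0.143], [0.043, -0.009, 0, 0, 0, 0.143], [0.043, -0.009, 0, 0, 0, 0.143], [0.043, -0.009, 0, 0, 0, 0.143]]]}}

```text
t: 12.6
tool_pos: [0.5219, -0.0258, 0.0733]
eef_rot: [0.991, 0.133, -0.0, 0.0]
ft_force: [-4.4, -3.6, -1.3]
gripper_width: 0.0006
grip_force: 2.0
```

```bash
cat >> plan.py <<'E'
def cl(s,st=None):
    v,u=np.mgrid[0:400,0:640];K=np.array(s["camera_matrix"]);T=campose(s,st);z=s["range_z"]
    P=np.stack([(u-K[0,2])/K[0,0]*z,-(v-K[1,2])/K[1,1]*z,-z],-1);return P@T[:3,:3].T+T[:3,3]
def levang(v):
    """lever angle from black grip points, top and scene cameras"""
    for n in("top","scene"):
        s=snapshot(n);P=cl(s);d=P[...,:2]-STEM[v];r=np.hypot(d[...,0],d[...,1])
        m=(s["range_z"]>0)&(P[...,2]>.083)&(P[...,2]<.096)&(r>.035)&(r<.103)&(s["frame"].max(2)<70)
        q=P[m][:,:2].astype(np.float32)
        if len(q)<8: print(n,"few",len(q));continue
        c=cv2.minAreaRect(q);e=np.array(c[0])-STEM[v]
        print(n,len(q),"centre theta %.3f r %.3f"%(np.pi/2-np.arctan2(e@Y,-e@X)if 0 else np.arctan2(e@Y,-e@X),np.hypot(*e)),np.round(c[1],3),round(c[2],1))
E
python3 -c "
from plan import *
where('c');levang('c');levang('b');levang('a')"
```

```text
t 12.60 z 0.0733 tool-theta 1.475 back 0.0159 rad 0.0849  push 5.19 side 2.32
top few 0
scene 178 centre theta 1.898 r 0.041 [0.043 0.125] 40.6
top few 0
scene 176 centre theta -1.300 r 0.050 [0.142 0.106] 2.1
top 140 centre theta 0.120 r 0.068 [0.06  0.017] 1.0
scene 119 centre theta 0.124 r 0.018 [0.164 0.016] 2.3
```

>>> {"api": "send_rows", "payload": {"rows": [[[0.038, -0.008, 0, 0, 0, 0.125], [0.038, -0.008, 0, 0, 0, 0.125], [0.038, -0.008, 0, 0, 0, 0.125], [0.038, -0.008, 0, 0, 0, 0.125], [0, 0, 0, 0, 0, 0]]]}}

```text
t: 13.52
tool_pos: [0.5291, -0.0224, 0.0732]
eef_rot: [0.996, 0.09, 0.0, -0.0]
ft_force: [-3.1, -3.8, 0.6]
gripper_width: 0.0001
grip_force: 1.6
```

Run:
```python
from plan import *
where('c')
# next: start for b at theta .03 back .034, from a point 30mm back & raised
o=observe();t,p=tcp_for("b",.03,.036);a0=psi_of(o["eef_rot"])
tx=np.array([np.cos(a0),np.sin(a0),0])
st=o["tool_pos"]-.04*tx
print(t,p,a0,(a0-p))
plan([*t,.0735],p,10,(st,a0))
```

```text
t 13.53 z 0.0732 tool-theta 1.561 back 0.0155 rad 0.0852  push 3.74 side 3.17
[0.4543 0.0017] 1.7107963267948965 0.17982304594681026 -1.5309732808480863
row x10 [0.0022, -0.1045, -0.0005, 0.0, 0.0, -0.8772] reach 0.454..0.490
```

>>> {"api": "send_rows", "payload": {"rows": [[[-0.2, 0, 0, 0, 0, 0], [-0.3, 0, 0, 0, 0, 0], [-0.3, 0, 0, 0, 0, 0], [0, -0.1, 0, 0, 0, -0.877], [0, -0.105, 0, 0, 0, -0.877]]]}}

```text
t: 14.15
tool_pos: [0.487, -0.0191, 0.0735]
eef_rot: [0.97, 0.243, 0.001, -0.0]
ft_force: [0.6, 0.1, 0.5]
gripper_width: 0.0007
grip_force: 0.0
```

>>> {"api": "send_rows", "payload": {"rows": [[[0, -0.105, 0, 0, 0, -0.877], [0, -0.105, 0, 0, 0, -0.877], [0, -0.105, 0, 0, 0, -0.877], [0, -0.105, 0, 0, 0, -0.877], [0, -0.105, 0, 0, 0, -0.877]]]}}

```text
t: 14.78
tool_pos: [0.4687, -0.001, 0.0734]
eef_rot: [0.809, 0.588, 0.001, -0.0]
ft_force: [0.5, -0.0, 0.2]
gripper_width: 0.0006
grip_force: 0.0
```

>>> {"api": "send_rows", "payload": {"rows": [[[0, -0.105, 0, 0, 0, -0.877], [0, -0.105, 0, 0, 0, -0.877], [0, -0.105, 0, 0, 0, -0.877], [0, 0, 0, 0, 0, 0]]]}}

```text
t: 15.28
tool_pos: [0.4533, 0.0013, 0.0734]
eef_rot: [0.656, 0.755, 0.001, 0.0]
ft_force: [0.3, -0.0, -0.2]
gripper_width: 0.0007
grip_force: 0.0
```

Run:
```python
from plan import *
where('b');levang('c');levang('b')
s=snapshot("wrist");o=observe();save(s,"w3.png");
P=cl(s,o)
for v in "cb":
    d=P[...,:2]-STEM[v];r=np.hypot(d[...,0],d[...,1])
    m=(s["range_z"]>0)&(P[...,2]>.083)&(P[...,2]<.1)&(r>.035)&(r<.108);q=P[m][:,:2].astype(np.float32)
    if len(q)>8:
        c=cv2.minAreaRect(q);e=np.array(c[0])-STEM[v];print(v,len(q),np.arctan2(e@Y,-e@X),np.hypot(*e),c)
t,p=tcp_for("b",.03);plan([*t,.0735],p,4)
t,p=tcp_for("b",.36);plan([*t,.0735],p,8,(np.r_[tcp_for("b",.03)[0],.0735],tcp_for("b",.03)[1]))
```

```text
t 15.28 z 0.0734 tool-theta 0.030 back 0.0363 rad 0.0860  push 0.04 side 0.25
top 85 centre theta 1.644 r 0.058 [0.016 0.041] 8.2
scene 171 centre theta 1.625 r 0.068 [0.02  0.064] 6.9
top 53 centre theta -1.612 r 0.091 [0.014 0.025] 0.3
scene 249 centre theta -1.060 r 0.053 [0.165 0.105] 1.9
c 2190 1.5746844918238978 0.06889831417456721 ((0.548240065574646, -0.035558465868234634), (0.017488274723291397, 0.0703243613243103), 6.274877071380615)
b 7451 -1.2254520759323668 0.05045281523604647 ((0.5246077179908752, -0.000421963632106781), (0.17037177085876465, 0.12006665021181107), 8.116613388061523)
row x4 [0.0887, 0.0046, -0.0015, 0.0, 0.0, -0.0016] reach 0.452..0.453
row x8 [0.0704, -0.0142, 0.0, 0.0, 0.0, 0.2363] reach 0.449..0.451
```

View pics/w3.png

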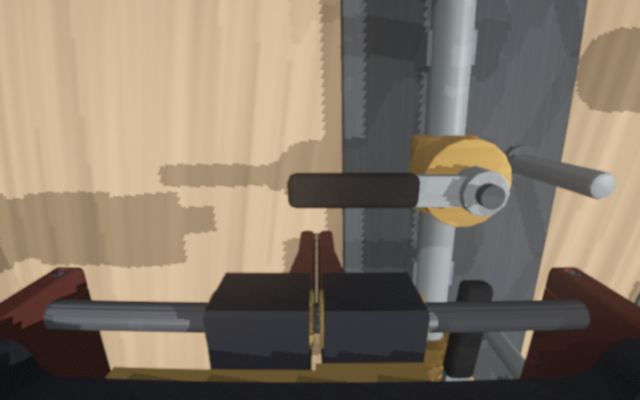

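>>> {"api": "send_rows", "payload": {"rows": [[[0.088, 0.005, 0, 0, 0, 0], [0.088, 0.005, 0, 0, 0, 0], [0.088, 0.005, 0, 0, 0, 0], [0.088, 0.005, 0, 0, 0, 0], [0.05, -0.01, 0, 0, 0, 0.17]]]}}

```text
t: 16.15
tool_pos: [0.451, 0.0206, 0.0731]
eef_rot: [0.667, 0.745, -0.0, 0.0]
ft_force: [1.1, -2.9, -0.7]
gripper_width: 0.0005
grip_force: 1.2
```

>>> {"api": "send_rows", "payload": {"rows": [[[0.07, -0.014, 0, 0, 0, 0.236], [0.07, -0.014, 0, 0, 0, 0.236], [0.07, -0.014, 0, 0, 0, 0.236], [0.07, -0.014, 0, 0, 0, 0.236], [0.07, -0.014, 0, 0, 0, 0.236]]]}}

```text
t: 16.77
tool_pos: [0.4465, 0.0378, 0.0731]
eef_rot: [0.741, 0.672, -0.001, 0.0]
ft_force: [-1.8, -2.6, 1.0]
gripper_width: 0.0004
grip_force: 1.3
```

```bash
python3 -c "
from plan import *
where('b')"
```

```text
t 16.77 z 0.0731 tool-theta 0.268 back 0.0200 rad 0.0853  push 2.75 side -1.57
```

>>> {"api": "send_rows", "payload": {"rows": [[[0.07, -0.014, 0, 0, 0, 0.23], [0.07, -0.014, 0, 0, 0, 0.23], [0.07, -0.014, 0, 0, 0, 0.23], [0.07, -0.014, 0, 0, 0, 0.23], [0, 0, 0, 0, 0, 0]]]}}

```text
t: 17.4
tool_pos: [0.446, 0.0524, 0.073]
eef_rot: [0.792, 0.611, -0.0, -0.0]
ft_force: [-1.6, 0.2, -0.0]
gripper_width: 0.0005
grip_force: 0.7
```

>>> {"api": "send_rows", "payload": {"rows": [[[0.035, -0.007, 0, 0, 0, 0.115], [0.035, -0.007, 0, 0, 0, 0.115], [0.035, -0.007, 0, 0, 0, 0.115], [0.035, -0.007, 0, 0, 0, 0.115]]]}}

```text
t: 17.9
tool_pos: [0.4468, 0.0596, 0.0729]
eef_rot: [0.816, 0.578, -0.0, -0.0]
ft_force: [-4.1, -1.2, 0.6]
gripper_width: 0.0009
grip_force: 1.6
```

>>> {"api": "send_rows", "payload": {"rows": [[[0.035, -0.007, 0, 0, 0, 0.115], [0.035, -0.007, 0, 0, 0, 0.115], [0.035, -0.007, 0, 0, 0, 0.115], [0.035, -0.007, 0, 0, 0, 0.115]]]}}

```text
t: 18.4
tool_pos: [0.4479, 0.0665, 0.073]
eef_rot: [0.838, 0.545, -0.0, -0.0]
ft_force: [-4.7, -3.6, -0.0]
gripper_width: 0.0004
grip_force: 2.4
```

>>> {"api": "send_rows", "payload": {"rows": [[[0.035, -0.007, 0, 0, 0, 0.115], [0.035, -0.007, 0, 0, 0, 0.115], [0, 0, 0, 0, 0, 0]]]}}

```text
t: 18.77
tool_pos: [0.4486, 0.0698, 0.073]
eef_rot: [0.849, 0.528, -0.001, -0.0]
ft_force: [-4.7, -3.8, 0.2]
gripper_width: 0.0004
grip_force: 2.6
```

>>> {"api": "send_rows", "payload": {"rows": [[[0.035, -0.007, 0, 0, 0, 0.115], [0.035, -0.007, 0, 0, 0, 0.115], [0, 0, 0, 0, 0, 0]]]}}

```text
t: 19.15
tool_pos: [0.4493, 0.073, 0.073]
eef_rot: [0.859, 0.511, -0.001, 0.0]
ft_force: [-7.4, -4.7, 1.0]
gripper_width: -0.0
grip_force: 3.4
```

>>> {"api": "send_rows", "payload": {"rows": [[[0.035, -0.007, 0, 0, 0, 0.115], [0.035, -0.007, 0, 0, 0, 0.115], [0, 0, 0, 0, 0, 0]]]}}

```text
t: 19.52
tool_pos: [0.4501, 0.0761, 0.073]
eef_rot: [0.87, 0.494, -0.002, 0.0]
ft_force: [-7.6, -6.4, 1.9]
gripper_width: 0.0003
grip_force: 4.3
```

```bash
python3 -c "
from plan import *
where('b')"
```

```text
t 19.52 z 0.0730 tool-theta 0.708 back 0.0196 rad 0.0853  push 9.37 side -3.21
```

>>> {"api": "send_rows", "payload": {"rows": [[[-0.2, 0, 0, 0, 0, 0], [0, 0, -0.5, 0, 0, 0], [0, 0, -0.5, 0, 0, 0], [0.57, 0, 0, 0, 0, 0], [0.58, 0, 0, 0, 0, 0]]]}}

```text
t: 20.15
tool_pos: [0.4769, 0.1185, 0.1245]
eef_rot: [0.87, 0.494, 0.002, 0.0]
ft_force: [0.2, 0.2, -0.4]
gripper_width: 0.0005
grip_force: 0.0
```

```bash
cat >> plan.py <<'E'
def wlev(v,s,o):
    P=cl(s,o);d=P[...,:2]-STEM[v];r=np.hypot(d[...,0],d[...,1])
    m=(s["range_z"]>0)&(P[...,2]>.084)&(P[...,2]<.097)&(r>.04)&(r<.108)&(s["frame"].max(2)<90)
    n,l,st,c=cv2.connectedComponentsWithStats(m.astype(np.uint8))
    if n<2: return print(v,"none")
    k=1+np.argmax(st[1:,4]);q=P[l==k][:,:2].astype(np.float32);c=cv2.minAreaRect(q);e=np.array(c[0])-STEM[v]
    f=cv2.fitLine(q,cv2.DIST_L2,0,.01,.01).ravel()[:2];f=f*np.sign(f@e)
    print(v,len(q),"theta by centre %.3f by line %.3f r %.3f size %s"%(np.arctan2(e@Y,-e@X),np.arctan2(f@Y,-f@X),np.hypot(*e),np.round(c[1],3)))
E
python3 - <<'E'
from plan import *
where('b');s=snapshot("wrist");o=observe();save(s,"w4.png")
for v in "bca":wlev(v,s,o)
E
```

```text
t 20.15 z 0.1245 tool-theta 0.708 back -0.0305 rad 0.0840  push -0.28 side 0.04
b 690 theta by centre -1.599 by line -1.597 r 0.090 size [0.017 0.037]
c 697 theta by centre 1.609 by line 1.541 r 0.065 size [0.017 0.038]
a 2166 theta by centre 0.194 by line 0.105 r 0.068 size [0.059 0.018]
```

View pics/w4.png

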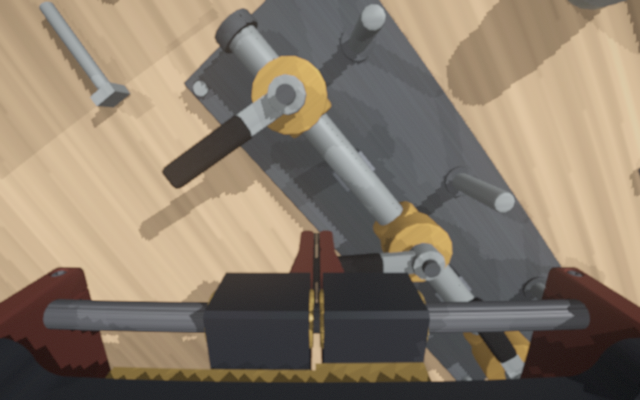

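>>> {"api": "send_rows", "payload": {"rows": [[[0, 0.02, 0.5, 0, 0, 0], [0, 0, 0.5, 0, 0, 0], [0, 0, 0, 0, 0, 0]]]}}

```text
t: 20.58
tool_pos: [0.4753, 0.117, 0.0714]
eef_rot: [0.869, 0.494, -0.001, -0.001]
ft_force: [1.0, -0.1, 0.4]
gripper_width: 0.0007
grip_force: 0.0
```

```bash
python3 -c "
from plan import *
where('b')"
```

```text
t 20.57 z 0.0714 tool-theta 0.707 back -0.0285 rad 0.0846  push -0.42 side 0.86
```

>>> {"api": "send_rows", "payload": {"rows": [[[-0.095, 0, 0, 0, 0, 0], [-0.095, 0, 0, 0, 0, 0], [-0.05, -0.011, 0, 0, 0, -0.17], [-0.05, -0.011, 0, 0, 0, -0.17], [-0.05, -0.011, 0, 0, 0, -0.17]]]}}

```text
t: 21.2
tool_pos: [0.4664, 0.1033, 0.0735]
eef_rot: [0.846, 0.533, 0.001, 0.0]
ft_force: [1.1, 1.3, 0.9]
gripper_width: 0.0002
grip_force: 0.7
```

```bash
python3 -c "
from plan import *
where('b')"
```

```text
t 21.20 z 0.0735 tool-theta 0.616 back -0.0199 rad 0.0837  push -1.65 side 0.39
```

Run:
```python
from plan import *
o=observe();a0=psi_of(o["eef_rot"]);tx=np.array([np.cos(a0),np.sin(a0),0])
t,p=tcp_for("a",.11,.036);plan([*t,.0735],p,4,(o["tool_pos"]+.015*tx,a0))
s=(np.r_[t,.0735],p);t,p=tcp_for("a",.11);plan([*t,.0735],p,4,s)
```

```text
row x4 [0.154, -0.2929, -0.0001, 0.0, 0.0, -0.7242] reach 0.454..0.481
row x4 [0.085, -0.0, 0.0, 0.0, 0.0, 0.0] reach 0.455..0.459
```

>>> {"api": "send_rows", "payload": {"rows": [[[0.3, 0, 0, 0, 0, 0], [0.154, -0.293, 0, 0, 0, -0.724], [0.154, -0.293, 0, 0, 0, -0.724], [0.154, -0.293, 0, 0, 0, -0.724], [0.154, -0.293, 0, 0, 0, -0.724]]]}}

```text
t: 21.82
tool_pos: [0.4242, 0.1623, 0.073]
eef_rot: [0.685, 0.729, -0.0, -0.0]
ft_force: [0.0, -0.2, 0.1]
gripper_width: 0.0005
grip_force: 0.0
```

Run:
```python
from plan import *
where('a');s=snapshot("wrist");o=observe();save(s,"w5.png")
for v in "ab":wlev(v,s,o)
levang("b")
t,p=tcp_for("a",.11);plan([*t,.0735],p,4)
```

```text
t 21.82 z 0.0730 tool-theta 0.108 back 0.0345 rad 0.0853  push 0.21 side 0.02
a 4277 theta by centre 0.177 by line 0.113 r 0.070 size [0.064 0.018]
b none
top 247 centre theta -0.616 r 0.031 [0.039 0.184] 36.5
scene 256 centre theta -0.622 r 0.040 [0.115 0.159] 74.5
row x4 [0.0804, -0.0001, -0.0018, 0.0, 0.0, -0.0042] reach 0.455..0.459
```

>>> {"api": "send_rows", "payload": {"rows": [[[0.08, 0, 0, 0, 0, 0], [0.08, 0, 0, 0, 0, 0], [0.08, 0, 0, 0, 0, 0], [0.08, 0, 0, 0, 0, 0], [0.05, -0.01, 0, 0, 0, 0.17]]]}}

```text
t: 22.6
tool_pos: [0.4229, 0.1795, 0.0731]
eef_rot: [0.698, 0.716, -0.0, 0.0]
ft_force: [0.6, -2.6, 1.3]
gripper_width: 0.0004
grip_force: 1.2
```

>>> {"api": "send_rows", "payload": {"rows": [[[0.07, -0.014, 0, 0, 0, 0.23], [0.07, -0.014, 0, 0, 0, 0.23], [0.07, -0.014, 0, 0, 0, 0.23], [0.07, -0.014, 0, 0, 0, 0.23], [0.07, -0.014, 0, 0, 0, 0.23]]]}}

```text
t: 23.22
tool_pos: [0.4198, 0.1967, 0.073]
eef_rot: [0.766, 0.642, -0.001, 0.0]
ft_force: [-2.3, -3.2, 1.5]
gripper_width: 0.0002
grip_force: 1.3
```

```bash
python3 -c "
from plan import *
where('a')"
```

```text
t 23.23 z 0.0730 tool-theta 0.346 back 0.0205 rad 0.0851  push 3.58 side -1.72
```

>>> {"api": "send_rows", "payload": {"rows": [[[0.043, -0.009, 0, 0, 0, 0.143], [0.043, -0.009, 0, 0, 0, 0.143], [0.043, -0.009, 0, 0, 0, 0.143], [0.043, -0.009, 0, 0, 0, 0.143], [0.043, -0.009, 0, 0, 0, 0.143]]]}}

```text
t: 23.85
tool_pos: [0.4203, 0.2082, 0.073]
eef_rot: [0.805, 0.594, -0.0, -0.0]
ft_force: [-4.5, -0.7, -0.4]
gripper_width: 0.0005
grip_force: 1.4
```

>>> {"api": "send_rows", "payload": {"rows": [[[0.043, -0.009, 0, 0, 0, 0.143], [0.043, -0.009, 0, 0, 0, 0.143], [0.043, -0.009, 0, 0, 0, 0.143], [0.043, -0.009, 0, 0, 0, 0.143]]]}}

```text
t: 24.35
tool_pos: [0.4215, 0.217, 0.073]
eef_rot: [0.833, 0.553, -0.0, -0.0]
ft_force: [-2.7, -1.0, -1.3]
gripper_width: 0.0003
grip_force: 1.4
```

>>> {"api": "send_rows", "payload": {"rows": [[[0.043, -0.009, 0, 0, 0, 0.143], [0.043, -0.009, 0, 0, 0, 0.143], [0.043, -0.009, 0, 0, 0, 0.143], [0.043, -0.009, 0, 0, 0, 0.143]]]}}

```text
t: 24.85
tool_pos: [0.4235, 0.2255, 0.0731]
eef_rot: [0.86, 0.511, -0.0, -0.0]
ft_force: [-3.8, -1.4, 0.5]
gripper_width: 0.0006
grip_force: 1.5
```

>>> {"api": "send_rows", "payload": {"rows": [[[0.043, -0.009, 0, 0, 0, 0.143], [0.043, -0.009, 0, 0, 0, 0.143], [0.043, -0.009, 0, 0, 0, 0.143], [0.043, -0.009, 0, 0, 0, 0.143]]]}}

```text
t: 25.35
tool_pos: [0.4264, 0.2338, 0.0731]
eef_rot: [0.884, 0.467, -0.0, -0.0]
ft_force: [-3.8, -2.1, -0.3]
gripper_width: 0.0007
grip_force: 1.6
```

>>> {"api": "send_rows", "payload": {"rows": [[[0.043, -0.009, 0, 0, 0, 0.143], [0.043, -0.009, 0, 0, 0, 0.143], [0.043, -0.009, 0, 0, 0, 0.143], [0.043, -0.009, 0, 0, 0, 0.143]]]}}

```text
t: 25.85
tool_pos: [0.4301, 0.2418, 0.0731]
eef_rot: [0.906, 0.422, 0.0, -0.0]
ft_force: [-3.6, -1.3, -0.8]
gripper_width: 0.0007
grip_force: 1.7
```

>>> {"api": "send_rows", "payload": {"rows": [[[0.043, -0.009, 0, 0, 0, 0.143], [0.043, -0.009, 0, 0, 0, 0.143], [0.043, -0.009, 0, 0, 0, 0.143], [0.043, -0.009, 0, 0, 0, 0.143], [0.043, -0.009, 0, 0, 0, 0.143]]]}}

```text
t: 26.48
tool_pos: [0.4358, 0.2513, 0.0731]
eef_rot: [0.931, 0.365, 0.0, -0.0]
ft_force: [-4.8, -0.2, -1.5]
gripper_width: 0.0005
grip_force: 1.7
```

>>> {"api": "send_rows", "payload": {"rows": [[[0.043, -0.009, 0, 0, 0, 0.143], [0.043, -0.009, 0, 0, 0, 0.143], [0.043, -0.009, 0, 0, 0, 0.143], [0.043, -0.009, 0, 0, 0, 0.143], [0.043, -0.009, 0, 0, 0, 0.143]]]}}

```text
t: 27.1
tool_pos: [0.4426, 0.2599, 0.0732]
eef_rot: [0.952, 0.306, 0.0, -0.0]
ft_force: [-4.9, 0.8, -0.6]
gripper_width: 0.001
grip_force: 1.7
```

>>> {"api": "send_rows", "payload": {"rows": [[[0.043, -0.009, 0, 0, 0, 0.143], [0.043, -0.009, 0, 0, 0, 0.143], [0.043, -0.009, 0, 0, 0, 0.143], [0.043, -0.009, 0, 0, 0, 0.143], [0.043, -0.009, 0, 0, 0, 0.143]]]}}

```text
t: 27.72
tool_pos: [0.4504, 0.2676, 0.0732]
eef_rot: [0.969, 0.246, 0.0, -0.0]
ft_force: [-4.4, 1.2, -0.2]
gripper_width: 0.0007
grip_force: 1.7
```

>>> {"api": "send_rows", "payload": {"rows": [[[0.043, -0.009, 0, 0, 0, 0.143], [0.043, -0.009, 0, 0, 0, 0.143], [0.043, -0.009, 0, 0, 0, 0.143], [0.043, -0.009, 0, 0, 0, 0.143], [0.043, -0.009, 0, 0, 0, 0.143]]]}}

```text
t: 28.35
tool_pos: [0.4592, 0.2742, 0.0732]
eef_rot: [0.983, 0.185, 0.0, 0.0]
ft_force: [-4.1, 0.4, -0.6]
gripper_width: 0.0004
grip_force: 1.6
```

>>> {"api": "send_rows", "payload": {"rows": [[[0.043, -0.009, 0, 0, 0, 0.143], [0.043, -0.009, 0, 0, 0, 0.143], [0.043, -0.009, 0, 0, 0, 0.143], [0.043, -0.009, 0, 0, 0, 0.143], [0.043, -0.009, 0, 0, 0, 0.143]]]}}

```text
t: 28.98
tool_pos: [0.4687, 0.2797, 0.0732]
eef_rot: [0.992, 0.124, 0.0, 0.0]
ft_force: [-2.5, 0.4, -0.7]
gripper_width: 0.0006
grip_force: 1.6
```

```bash
python3 -c "
from plan import *
where('a')"
```

```text
t 28.98 z 0.0732 tool-theta 1.492 back 0.0183 rad 0.0847  push 2.33 side -1.04
```

>>> {"api": "send_rows", "payload": {"rows": [[[0.043, -0.009, 0, 0, 0, 0.143], [0.043, -0.009, 0, 0, 0, 0.143], [0.041, -0.009, 0, 0, 0, 0.135], [0, 0, 0, 0, 0, 0]]]}}

```text
t: 29.48
tool_pos: [0.4747, 0.2823, 0.0731]
eef_rot: [0.996, 0.088, 0.0, 0.0]
ft_force: [-1.6, -1.4, -0.7]
gripper_width: 0.0005
grip_force: 0.9
```

>>> {"api": "send_rows", "payload": {"rows": [[[-0.3, 0, 0, 0, 0, 0], [-0.5, 0, -0.1, 0, 0, 0], [0, 0, -0.8, 0, 0, 0], [0, -0.2, -0.8, 0, 0, 0], [0, -0.6, 0, 0, 0, 0]]]}}

```text
t: 30.1
tool_pos: [0.4306, 0.3156, 0.1637]
eef_rot: [0.996, 0.087, 0.005, -0.002]
ft_force: [0.4, 0.1, 0.2]
gripper_width: 0.0002
grip_force: 0.0
```

Run:
```python
from plan import *
where('a');s=snapshot("wrist");o=observe()
for v in "abc":wlev(v,s,o)
for v in "abc":print(v);levang(v)
P=cl(s,o);m=(s["range_z"]>0)&(np.hypot(P[...,0]-.4715,P[...,1]-.3815)<.05)&(P[...,2]>.03)&(P[...,2]<.055)
if m.sum()>20: q=P[m];print("wrist socket",m.sum(),cv2.minEnclosingCircle(q[:,:2].astype(np.float32)),np.median(q[:,2]))
plan([.4717,.3813,.12],YAW,4)
for n in("top","scene"):
    s=snapshot(n);P=cl(s);m=(s["range_z"]>0)&(np.hypot(P[...,0]-.4715,P[...,1]-.3815)<.035)&(P[...,2]>.033)&(P[...,2]<.048)
    if m.sum()>20: q=P[m];print(n,m.sum(),cv2.minEnclosingCircle(q[:,:2].astype(np.float32)),q.mean(0))
```

```text
t 30.10 z 0.1637 tool-theta 1.566 back 0.0557 rad 0.1252  push -0.47 side -0.06
a 1866 theta by centre 1.568 by line 1.614 r 0.073 size [0.018 0.066]
b 1509 theta by centre 0.766 by line 0.542 r 0.078 size [0.017 0.062]
c none
a
top 33 centre theta 1.559 r 0.066 [0.013 0.056] 12.1
scene 171 centre theta 1.969 r 0.043 [0.042 0.123] 37.4
b
top 239 centre theta -0.616 r 0.031 [0.038 0.184] 36.8
scene 253 centre theta -0.631 r 0.040 [0.117 0.161] 74.7
c
top 138 centre theta 1.643 r 0.069 [0.018 0.061] 5.6
scene 165 centre theta 1.977 r 0.044 [0.044 0.121] 36.8
wrist socket 960 ((0.467214435338974, 0.3873109221458435), 0.020070884376764297) 0.03772487473588723
row x4 [0.2728, -0.2935, 0.1884, 0.0, 0.0, 0.0085] reach 0.550..0.607
top 38 ((0.48074984550476074, 0.3809505105018616), 0.017066657543182373) [0.4841 0.3827 0.0387]
scene 120 ((0.4712149202823639, 0.38083240389823914), 0.020737003535032272) [0.4724 0.3808 0.0385]
```

>>> {"api": "send_rows", "payload": {"rows": [[[0.273, -0.294, 0.1, 0, 0, 0], [0.273, -0.294, 0.1, 0, 0, 0], [0.273, -0.294, 0.1, 0, 0, 0], [0.273, -0.294, 0.1, 0, 0, 0], [0, 0, 0, 0, 0, 0]]], "gripper": -1}}

```text
t: 31.18
tool_pos: [0.4715, 0.3822, 0.1369]
eef_rot: [0.996, 0.088, -0.001, 0.001]
ft_force: [0.0, -0.3, 0.3]
gripper_width: 0.0468
grip_force: 0.0
```

```bash
cat >> plan.py <<'E'
def blev(s,v,st=None):
    P=cl(s,st);d=P[...,:2]-STEM[v];r=np.hypot(d[...,0],d[...,1])
    m=(s["range_z"]>0)&(P[...,2]>.083)&(P[...,2]<.1)&(r>.036)&(r<.108)
    n,l,sa,c=cv2.connectedComponentsWithStats(m.astype(np.uint8))
    for k in range(1,n):
        if sa[k,4]<25: continue
        q=P[l==k][:,:2].astype(np.float32);c=cv2.minAreaRect(q);e=np.array(c[0])-STEM[v]
        f=cv2.fitLine(q,cv2.DIST_L2,0,.01,.01).ravel()[:2];f=f*np.sign(f@e)
        print(v,len(q),"centre %.3f line %.3f r %.3f"%(np.arctan2(e@Y,-e@X),np.arctan2(f@Y,-f@X),np.hypot(*e)),np.round(c[1],3))
E
python3 - <<'E'
from plan import *
o=observe();s=snapshot("wrist");save(s,"w6.png");print(o["tool_pos"],o["t"],np.abs(o["qd"]).max(),o["gripper_width"])
P=cl(s,o);m=(s["range_z"]>0)&(np.hypot(P[...,0]-.4715,P[...,1]-.3815)<.035)&(P[...,2]>.03)&(P[...,2]<.05)
if m.sum()>20: q=P[m];print("wrist socket",m.sum(),cv2.minEnclosingCircle(q[:,:2].astype(np.float32)),np.median(q[:,2]))
for v in "abc":blev(s,v,o)
for n in("top","scene"):
    s=snapshot(n);print(n)
    if n=="scene":save(s,"scene2.png")
    for v in "abc":blev(s,v)
plan([.4717,.3813,.012],YAW,4)
E
```

```text
[0.4715 0.3822 0.1369] 31.175 0.033340588178114174 0.0468005737763839
wrist socket 1062 ((0.47015273571014404, 0.38430166244506836), 0.020024221390485764) 0.040202489240741546
a 376 centre 2.998 line 2.679 r 0.068 [0.015 0.014]
a 2210 centre 1.589 line 1.610 r 0.069 [0.018 0.069]
a 134 centre -0.849 line 0.387 r 0.103 [0.005 0.015]
b 116 centre 0.833 line 0.286 r 0.104 [0.017 0.007]
top
a 153 centre 1.610 line 1.606 r 0.068 [0.018 0.064]
b 123 centre -1.629 line -1.497 r 0.082 [0.018 0.053]
b 152 centre 0.600 line 0.598 r 0.068 [0.018 0.063]
c 150 centre 1.635 line 1.636 r 0.067 [0.018 0.064]
scene
a 176 centre 1.594 line 1.610 r 0.067 [0.022 0.063]
a 25 centre -3.131 line 2.142 r 0.070 [0.014 0.013]
b 141 centre 0.589 line 0.594 r 0.068 [0.019 0.064]
b 132 centre -1.620 line -1.522 r 0.081 [0.02  0.051]
c 164 centre 1.632 line 1.619 r 0.068 [0.02  0.064]
row x4 [0.0018, 0.0018, 0.6315, 0.0, 0.0, 0.0087] reach 0.606..0.607
```

View pics/w6.png

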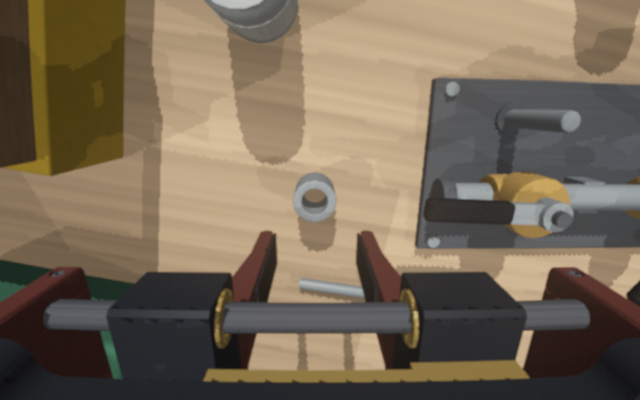

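>>> {"api": "send_rows", "payload": {"rows": [[[0, 0, 0, 0, 0, 0], [0, 0, 0.2, 0, 0, 0], [0, 0, 0.6, 0, 0, 0], [0, 0, 0.6, 0, 0, 0], [0, 0, 0.6, 0, 0, 0]]]}}

```text
t: 31.95
tool_pos: [0.471, 0.3819, 0.0366]
eef_rot: [0.996, 0.088, -0.0, 0.0]
ft_force: [0.4, 0.5, -0.2]
gripper_width: 0.0878
grip_force: 0.0
```

>>> {"api": "send_rows", "payload": {"rows": [[[0, 0, 0.3, 0, 0, 0], [0, 0, 0.2, 0, 0, 0], [0, 0, 0, 0, 0, 0]]]}}

```text
t: 32.33
tool_pos: [0.4713, 0.3822, 0.013]
eef_rot: [0.996, 0.088, -0.0, 0.0]
ft_force: [0.4, -0.3, -1.0]
gripper_width: 0.088
grip_force: 0.0
```

>>> {"api": "send_rows", "payload": {"rows": [[[0, 0, 0, 0, 0, 0], [0, 0, 0, 0, 0, 0], [0, 0, 0, 0, 0, 0], [0, 0, 0, 0, 0, 0], [0, 0, 0, 0, 0, 0]]], "gripper": 1, "newtons": 25}}

```text
t: 32.95
tool_pos: [0.4714, 0.3824, 0.0132]
eef_rot: [0.996, 0.088, 0.0, -0.0]
ft_force: [0.3, 0.8, 0.2]
gripper_width: 0.0413
grip_force: 0.5
```

>>> {"api": "send_rows", "payload": {"rows": [[[0, 0, 0, 0, 0, 0], [0, 0, 0, 0, 0, 0], [0, 0, -0.2, 0, 0, 0], [0, 0, -0.7, 0, 0, 0], [0, 0, -0.9, 0, 0, 0]]]}}

```text
t: 33.58
tool_pos: [0.4706, 0.3816, 0.103]
eef_rot: [0.996, 0.088, -0.001, 0.001]
ft_force: [-0.3, -0.0, -2.0]
gripper_width: 0.04
grip_force: 25.0
```

Run:
```python
from plan import *
o=observe();print(o["tool_pos"],o["gripper_width"],o["grip_force"])
plan([.6024,.0611,.15],YAW,9)
```

```text
[0.4706 0.3816 0.103 ] 0.04001128588758851 24.999728947877884
row x9 [0.1655, 0.752, -0.1044, 0.0, 0.0, 0.0041] reach 0.581..0.605
```

>>> {"api": "send_rows", "payload": {"rows": [[[0, 0.2, -0.6, 0, 0, 0], [0.18, 0.8, -0.34, 0, 0, 0], [0.18, 0.8, 0, 0, 0, 0], [0.18, 0.8, 0, 0, 0, 0], [0.18, 0.8, 0, 0, 0, 0]]]}}

```text
t: 34.2
tool_pos: [0.537, 0.2199, 0.1507]
eef_rot: [0.996, 0.088, 0.0, 0.0]
ft_force: [0.1, 0.3, -1.4]
gripper_width: 0.0401
grip_force: 25.0
```

>>> {"api": "send_rows", "payload": {"rows": [[[0.18, 0.8, 0, 0, 0, 0], [0.18, 0.8, 0, 0, 0, 0], [0.18, 0.8, 0, 0, 0, 0.03], [0.18, 0.8, 0, 0, 0, 0], [0, 0, 0, 0, 0, 0]]]}}

```text
t: 34.83
tool_pos: [0.6005, 0.0672, 0.1502]
eef_rot: [0.996, 0.084, -0.0, 0.0]
ft_force: [0.9, 0.9, -0.5]
gripper_width: 0.0403
grip_force: 25.0
```

```bash
cat > sk.py <<'E'
from plan import *
def look(tag):
    o=observe();w=snapshot("wrist");save(w,"w%s.png"%tag);o2=observe();s=snapshot("scene");save(s,"s%s.png"%tag)
    t=o["tool_pos"];print("t",o["t"],"tcp",t,o["gripper_width"],"qd",np.abs(o["qd"]).max())
    zt=t[2]+.0268  # socket top when held as grasped
    P=cl(s);m=(s["range_z"]>0)&(np.hypot(P[...,0]-t[0],P[...,1]-t[1])<.03)
    mm=m&(abs(P[...,2]-zt)<.006);print("scene: near-top pts",mm.sum(),P[mm].mean(0) if mm.any() else "")
    # socket outer surface facing the scene camera: fit circle of r=20
    for nm,lo,hi in(("socket",zt-.034,zt-.004),):
        q=P[m&(P[...,2]>lo)&(P[...,2]<hi)]
        if len(q)>10:
            from scipy.optimize import least_squares
            f=least_squares(lambda c:np.hypot(q[:,0]-c[0],q[:,1]-c[1])-.02,t[:2],loss="soft_l1",f_scale=.001);print(nm,len(q),f.x,np.sqrt(np.mean(f.fun**2)))
    d=P[...,:2]-POST["b"];q=P[(s["range_z"]>0)&(np.hypot(d[...,0],d[...,1])<.016)&(P[...,2]>.025)&(P[...,2]<.08)]
    if len(q)>10:
        f=least_squares(lambda c:np.hypot(q[:,0]-c[0],q[:,1]-c[1])-.008,POST["b"],loss="soft_l1",f_scale=.001);print("post",len(q),f.x,np.sqrt(np.mean(f.fun**2)))
    plan([*POST["b"],t[2]],YAW,1)
E
python3 -c "
from sk import *
look('7')"
```

```text
t 34.825 tcp [0.6005 0.0672 0.1502] 0.04027437017199808 qd 0.04987955587497004
scene: near-top pts 160 [0.6036 0.0664 0.1761]
socket 209 [0.6006 0.0672] 0.004750075653893587
post 60 [0.601  0.0601] 0.0007881802587310637
row x1 [0.0201, 0.181, 0.0011, 0.0, 0.0, 0.0024] reach 0.605..0.605
```

View pics/s7.png

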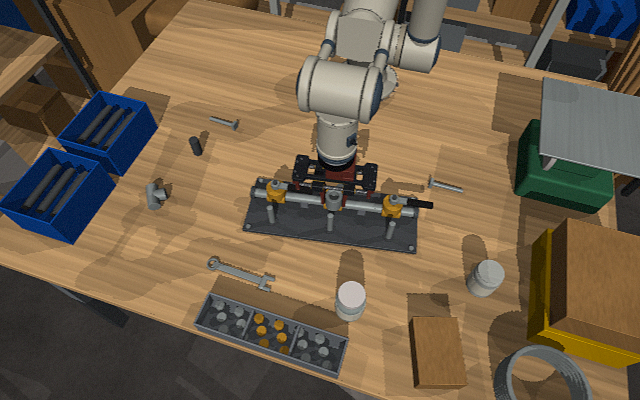

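>>> {"api": "send_rows", "payload": {"rows": [[[0.015, 0.17, 0, 0, 0, 0], [0, 0, 0.4, 0, 0, 0], [0, 0, 0.35, 0, 0, 0], [0, 0, 0.1, 0, 0, 0], [0, 0, 0, 0, 0, 0]]]}}

```text
t: 35.55
tool_pos: [0.6017, 0.0619, 0.1066]
eef_rot: [0.996, 0.086, -0.001, -0.0]
ft_force: [0.5, 0.1, -1.6]
gripper_width: 0.0402
grip_force: 25.0
```

Run:
```python
from plan import *
from scipy.optimize import least_squares
o=observe();t=o["tool_pos"];w=snapshot("wrist");save(w,"w8.png");s=snapshot("scene")
print(o["t"],t,o["ft_force"],o["gripper_width"])
zt=t[2]+.0268;P=cl(s);d=P[...,:2]-t[:2];ok=s["range_z"]>0
def fit(q,r,c0,n):
    f=least_squares(lambda c:np.hypot(q[:,0]-c[0],q[:,1]-c[1])-r,c0,loss="soft_l1",f_scale=.0007);print(n,len(q),f.x,"rms",np.sqrt(np.mean(f.fun**2)))
q=P[ok&(np.abs(d@Y)<.017)&(d@X>.002)&(d@X<.03)&(P[...,2]>zt-.036)&(P[...,2]<zt-.005)];fit(q,.02,t[:2],"socket")
for v in "abc":
    e=P[...,:2]-POST[v];q=P[ok&(np.hypot(e[...,0],e[...,1])<.014)&(P[...,2]>.03)&(P[...,2]<.079)];fit(q,.008,POST[v],v);print(POST[v])
crop=s["frame"][150:260,260:410];cv2.imwrite("pics/s8c.png",cv2.resize(crop[:,:,::-1],None,fx=4,fy=4,interpolation=cv2.INTER_CUBIC))
```

```text
35.55 [0.6017 0.0619 0.1066] [ 0.521   0.1067 -1.6009] 0.040231367668588286
socket 89 [0.601  0.0593] rms 0.000830161666654982
a 57 [0.5748 0.213 ] rms 0.0007744979064144932
[0.5762 0.2139]
b 45 [0.601 0.06 ] rms 0.0007718488269261195
[0.6024 0.0611]
c 60 [ 0.6275 -0.0926] rms 0.0008809014879633563
[ 0.6286 -0.0917]
```

View pics/s8c.png

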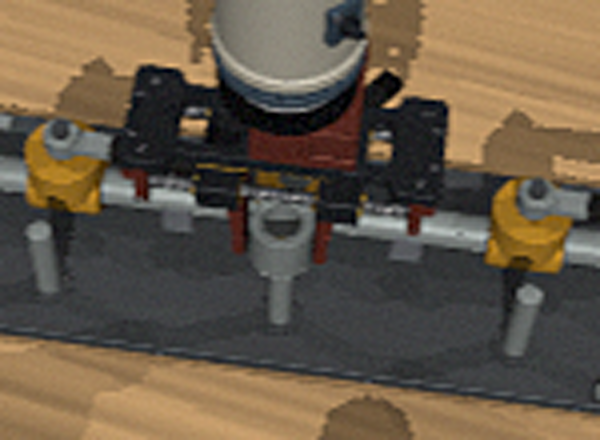

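>>> {"api": "send_rows", "payload": {"rows": [[[0, 0, 0.1, 0, 0, 0], [0, 0, 0.1, 0, 0, 0], [0, 0, 0.1, 0, 0, 0], [0, 0, 0.1, 0, 0, 0], [0, 0, 0, 0, 0, 0]]]}}

```text
t: 36.28
tool_pos: [0.6018, 0.0617, 0.0869]
eef_rot: [0.996, 0.086, -0.001, -0.0]
ft_force: [-0.4, 0.7, -1.1]
gripper_width: 0.0402
grip_force: 25.0
```

>>> {"api": "send_rows", "payload": {"rows": [[[0, 0, 0.25, 0, 0, 0], [0, 0, 0.25, 0, 0, 0], [0, 0, 0.25, 0, 0, 0], [0, 0, 0.25, 0, 0, 0], [0, 0, 0.1, 0, 0, 0]]]}}

```text
t: 36.9
tool_pos: [0.6015, 0.0617, 0.031]
eef_rot: [0.996, 0.086, -0.001, -0.0]
ft_force: [-0.1, 0.7, -1.6]
gripper_width: 0.0403
grip_force: 25.0
```

>>> {"api": "send_rows", "payload": {"rows": [[[0, 0, 0.04, 0, 0, 0], [0, 0, 0.04, 0, 0, 0], [0, 0, 0.04, 0, 0, 0], [0, 0, 0, 0, 0, 0]]]}}

```text
t: 37.4
tool_pos: [0.6022, 0.0617, 0.0267]
eef_rot: [0.996, 0.086, 0.0, 0.0]
ft_force: [-1.2, 0.3, -0.9]
gripper_width: 0.0399
grip_force: 25.0
```

>>> {"api": "send_rows", "payload": {"rows": [[[0, 0, 0.02, 0, 0, 0], [0, 0, 0.02, 0, 0, 0], [0, 0, 0, 0, 0, 0], [0, 0, 0, 0, 0, 0]]]}}

```text
t: 37.9
tool_pos: [0.6023, 0.0617, 0.0252]
eef_rot: [0.996, 0.086, 0.0, 0.0]
ft_force: [-1.7, 0.0, 3.6]
gripper_width: 0.0399
grip_force: 25.0
```

>>> {"api": "send_rows", "payload": {"rows": [[[0, 0, 0, 0, 0, 0], [0, 0, 0, 0, 0, 0], [0, 0, 0, 0, 0, 0], [0, 0, 0, 0, 0, 0], [0, 0, 0, 0, 0, 0]]], "gripper": -0.7}}

```text
t: 38.52
tool_pos: [0.6022, 0.0617, 0.0245]
eef_rot: [0.996, 0.086, -0.0, -0.0]
ft_force: [0.3, 0.3, 0.3]
gripper_width: 0.0748
grip_force: 0.0
```

>>> {"api": "send_rows", "payload": {"rows": [[[0, 0, -0.1, 0, 0, 0], [0, 0, -0.4, 0, 0, 0], [0, 0, -0.8, 0, 0, 0], [0, 0, -0.8, 0, 0, 0], [0, 0, -0.8, 0, 0, 0]]]}}

```text
t: 39.15
tool_pos: [0.6023, 0.0617, 0.173]
eef_rot: [0.996, 0.086, 0.001, 0.0]
ft_force: [-0.2, -0.5, 0.1]
gripper_width: 0.0743
grip_force: 0.0
```

>>> {"api": "send_rows", "payload": {"rows": [[[-0.8, 0, -0.5, 0, 0, 0], [-0.8, 0, -0.5, 0, 0, 0], [-0.8, 0, -0.2, 0, 0, 0], [-0.5, 0, 0, 0, 0, 0], [0, 0, 0, 0, 0, 0]]]}}

```text
t: 39.78
tool_pos: [0.4588, 0.0369, 0.2323]
eef_rot: [0.996, 0.085, 0.002, 0.0]
ft_force: [0.8, 0.5, 0.3]
gripper_width: 0.0748
grip_force: 0.0
```

Run:
```python
from plan import *
o=observe();print(o["t"],o["tool_pos"],o["ft_force"],o["gripper_width"])
for n in("scene","top"):
    s=snapshot(n);P=cl(s);ok=s["range_z"]>0;d=P[...,:2]-POST["b"];q=P[ok&(np.hypot(d[...,0],d[...,1])<.022)&(np.hypot(d[...,0],d[...,1])>.0125)&(P[...,2]>.04)]
    print(n,len(q),np.percentile(q[:,2],[50,95]) if len(q) else "")
    for v in "abc":blev(s,v)
    if n=="scene":
        crop=s["frame"][130:260,240:440];cv2.imwrite("pics/s9c.png",cv2.resize(crop[:,:,::-1],None,fx=4,fy=4,interpolation=cv2.INTER_CUBIC))
```

```text
39.775 [0.4588 0.0369 0.2323] [0.8161 0.52   0.3365] 0.07476496680846433
scene 110 [0.0505 0.054 ]
a 172 centre 1.604 line 1.604 r 0.067 [0.019 0.063]
b 139 centre 0.584 line 0.589 r 0.069 [0.019 0.065]
b 135 centre -1.630 line -1.509 r 0.082 [0.019 0.052]
c 164 centre 1.637 line 1.627 r 0.068 [0.019 0.064]
top 59 [0.0505 0.0537]
a 154 centre 1.607 line 1.619 r 0.068 [0.018 0.065]
```

View pics/s9c.png

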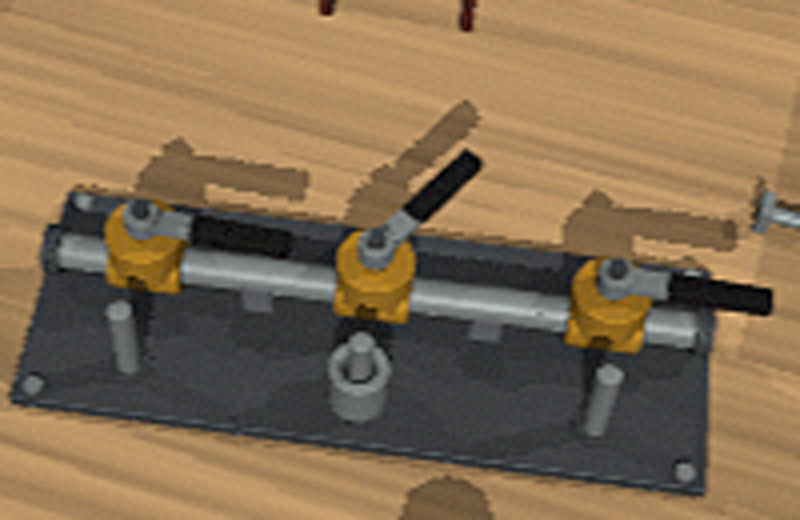

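The crop shows the socket over post B at (358,380), with its top at about 51 mm, so it is down on the plate. Levers A and C lie in line with the pipe, B sits at about 0.59 rad, and the gripper is clear.

```bash
python3 -c "
from station import *
print(finish_job())"
```

```text
the job is handed in; nothing more can be done
None
```

The middle valve (B) is the one that binds: the socket is down on the plate over its post, its lever is at about 0.59 rad (I pushed it back from about 0.70; onset estimated at 0.55–0.57), valves A and C are open at about 1.61 and 1.63 rad, the highest push I read was about 9.4 N, and the job is handed in.

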